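Hook a circuit board into the bench holder

TASK

Load the larger of the two loose heat-sink boards into the board holder for rework: hook its bare edge (the one without terminal blocks) under the holder's lip, then swing the other end down so that the board lies flat on the holder's floor, component side up, and let go. Leave the smaller board where it lies.

Things in the scene. Friction and masses are not known exactly. Their poses are not given: they have to be found in the camera images.
- board: Larger loose green board, 150 (x) x 100 (y) x 3 mm, 0.2 kg, flat on the bench. Origin: centre of underside, z up. Hold it by its upright aluminium heat sink, 16 (x) x 50 (y) mm, centred at x +3, y 0 mm, top 43 mm above the underside. At the +x edge (x +62 to +73 mm) are two grey terminal blocks 17 mm above the underside, too tall for the lip. The -x edge is bare. All other parts: below 13 mm.
- bare_edge (a point): Middle of the board's bare edge, on the underside (board x -75, y 0, z 0 mm); board's axes. The board cannot go into the holder level: it enters with this edge low and the other end raised 6 to 17 degrees, then turns down. Seated, this edge is 10 to 24 mm under the lip.
- holder: Fixed aluminium holder with dark steel bars, 188 (x) x 140 (y) mm. Origin: centre of underside on the bench, z up. Floor at z 10 mm; pocket x -82 to +82, y -58 to +58 mm. Lip at the -x end: overhangs x -82 to -58 mm, full width, underside z 23, top z 28 mm; wall behind it to z 31. Stop bar at x +82 to +94, top z 21 mm. Side bars outside y +-58 mm, x -20 to +60, top z 21 mm.
- small_board: A smaller board of the same make, 95 (x) x 70 (y) x 3 mm, with the same kind of heat sink at its centre and terminal blocks along its +x edge; loose on the bench. Origin: centre of its underside. To be left alone.

How it is judged:
By the outcome, as a careful person would: the job done as asked, in the order asked, and still so for the second after the job is handed in, with the robot touching nothing.
It also fails if it takes over 38 s, if anything falls off the work surface, if the arm or the gripper's body presses on something with over 40 N, if the wrist force passes 120 N, or if a joint passes its speed limit or range.

ROBOT

A 7-joint arm with a two-finger parallel gripper is mounted at the origin on the work surface. World frame = base frame: x ahead of the robot, y to its left, z up, the work surface at z = 0. Lengths are in m, angles in rad, forces in N, time in s.
With the tool pointing down it reaches from about 0.425 to 0.825 m from the base axis. Payload 3.6 kg.
Tool frame: the origin (TCP) lies on the centre line of the jaws, within the pads' length; the fingertips stand 17 mm ahead of it and the grasp point (between the pads) lies 2 mm behind it; z points along the fingers, y is the line along which they close (so a half turn about z gives the same grasp; the last joint's range is limited). The gripper opens to 93 mm and grips with 3 to 60 N. Pads are 15 mm wide; open, the fingers measure 128 mm over their backs; the gripper's body (75 mm by 188 mm) begins 65 mm behind the grasp point.
Start: joints at [-1.292, 0.615, -0.013, 1.423, 0.008, 1.103, -0.04], TCP at [0.196, 0.62, 0.208] pointing down, gripper open.
Joint ranges: [-3.12, 3.12], [-0.3, 2.06], [-1.34, 1.32], [0.26, 2.42], [-1.36, 4.5], [0.01, 1.98], [-2.84, 2.84]. Speed limits (rad/s): [2.79, 2.79, 3.14, 3.14, 3.14, 3.14, 3.14].

INTERFACE

Orientations are given as a unit quaternion [w, x, y, z].
In Python, from plant import robot gives the robot as it stands. Calls block until the motion is done:
- robot.move_to(position, orientation): joint-space move of the TCP to a pose.
- robot.servo_line(position, frame=None, max_speed=0.15, force_limit=None): straight line of the TCP; frame=None keeps the orientation; max_speed is the mean speed in m/s. With force_limit (N) it stops when the force on the tool has changed by that much, and returns True; else False.
- robot.set_joints(angles): joint-space move.
- robot.set_gripper(opening, grip_force=None): finger opening in m; grip_force is the grip in N (None keeps the last); returns when the fingers have stopped.
- robot.pause(seconds).
- robot.ik(position, orientation): joint angles nearest the present ones, or None.
- robot.get_obs(): the state.
- robot.read_camera(name): name is "scene" or "top" or "wrist"; returns (picture, depth): 420x560x3 uint8, blue, green, red; 420x560 float32, m along the optical axis (not along the pixel's ray), 0 where there is no reading.
- robot.camera_model(name): a dict with "fov_y" (degrees; the focal length in pixels is half the picture's height over the tangent of half this angle, whatever the lens; pixels are square), "cx", "cy" (the principal point, pixels), "xyz" and "attitude" of the camera in the world; the wrist camera has in their place "mount" (4x4, takes a point from camera to tool coordinates, whose origin is the TCP and whose axes are the flange's). Camera axes: x right, y down, z forward; pixel columns grow to the right and rows downward; lengths in m; the calibration is good to about 2 mm. A picture is of the moment at which its call begins: read the wrist's pose just before it. camera_model takes no time and is no camera call.
A pose or a line that the arm cannot do raises robot.IKError and nothing moves.
- robot.finish_job(): hands the job in; it is judged then, once.
The state is a dict: "t": time; "q": joint angles; "qvel": joint speeds; "effort": joint torques, N m; "position": TCP position; "eef_rot": TCP orientation; "wrist_force": force on the tool from outside, world axes, zero at the start; "ft_torque": the same for the moment, N m; "grip_width": finger opening in m; "grip_force": force on a finger pad.
Only numpy, scipy, OpenCV 4.12 (cv2) and the standard library are available. Lean on these libraries where they do the work, as an engineer would, in place of code of your own. Each camera call takes 0.05 s, during which the arm holds its last target. There are 200 camera calls.

## Working session

There is one attempt and no reset: what is moved stays moved. The work goes in short steps, each a Python script; the robot and the scene stay as the last script left them, time stands still between calls to the robot, and variables do not carry over. Pictures are saved under pics/ and viewed, at most 10 in all, crops included, and the job is handed in when it is done.

```bash
mkdir -p pics; ls; python3 - <<'E'
from plant import robot
import cv2,numpy as np
for n in("top","scene"):
    p,d=robot.read_camera(n); cv2.imwrite(f"pics/{n}0.png",p); np.save(f"pics/{n}0.npy",d)
    print(n,robot.camera_model(n),d.min(),d.max())
o=robot.get_obs();print(o)
print(robot.camera_model("wrist"))
E
```

```text
pics
top {'fov_y': 46.37229306168279, 'cx': 280.06379453500807, 'cy': 215.6297463846488, 'xyz': array([ 0.44951476, -0.0300179 ,  0.93778471]), 'attitude': array([-0.04686659,  0.70880066, -0.70340595,  0.02500432])} 0.0 1.8183737
scene {'fov_y': 42.82054263081918, 'cx': 275.77261082945864, 'cy': 211.7843530157999, 'xyz': array([1.20034412, 0.47371823, 0.64239788]), 'attitude': array([-0.20763939,  0.40066335,  0.79988698, -0.39564577])} 0.0 3.334505
{'t': 0.1, 'q': array([-1.29151061,  0.61580311, -0.01258053,  1.42472839,  0.00812681,
        1.10340018, -0.04042927]), 'qvel': array([ 3.35647403e-05, -2.38628534e-03,  1.09182938e-03, -2.72997680e-03,
       -5.36177912e-04, -1.17711208e-03,  1.16873448e-03]), 'effort': array([ 1.34976111e-03, -4.60043728e+01,  2.10154429e-01, -1.66244245e+01,
       -6.11436367e-02,  1.69169664e-02,  1.13667284e-04]), 'position': array([0.19547302, 0.61914345, 0.20731314]), 'eef_rot': array([-1.38239023e-04,  1.52288465e-01,  9.88335426e-01, -1.13581532e-03]), 'wrist_force': array([ 0.75957999,  0.03334899, -0.12028379]), 'ft_torque': array([-0.05764542, -0.0489438 , -0.03431771]), 'grip_force': 0.0, 'grip_width': 0.09310043109538213}
{'fov_y': 61.573322691430434, 'cx': 279.6379134485254, 'cy': 209.45422647406645, 'mount': array([[ 9.21561620e-04, -9.53229784e-01, -3.02245147e-01,
         8.48816985e-02],
       [ 9.99999513e-01,  7.71564517e-04,  6.15668752e-04,
         7.93731678e-04],
       [-3.53672160e-04, -3.02245568e-01,  9.53230031e-01,
        -1.77083919e-01],
       [ 0.00000000e+00,  0.00000000e+00,  0.00000000e+00,
         1.00000000e+00]])}
```

View pics/top0.png

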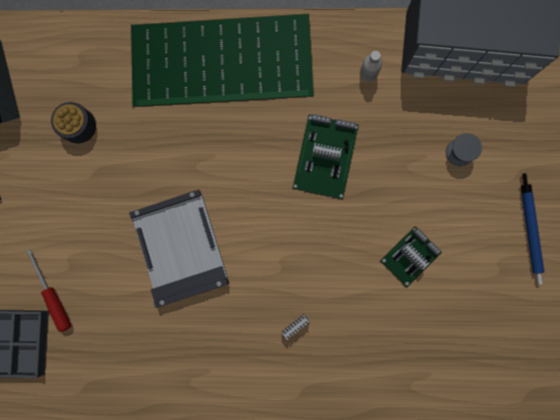

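View pics/scene0.png

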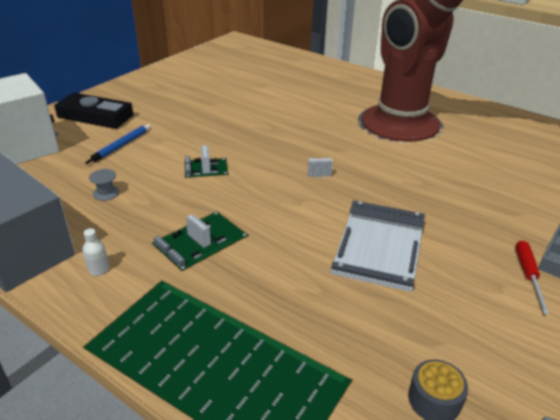

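```bash
cat > h.py <<'E'
import numpy as np, cv2
from scipy.spatial.transform import Rotation as R
from plant import robot
def rot(q): return R.from_quat(np.roll(q,-1))
def quat(r): return np.roll(r.as_quat(),1)
def cam(name,obs=None):
    m=robot.camera_model(name); f=210/np.tan(np.radians(m["fov_y"]/2))
    if "mount" in m:
        T=np.eye(4);T[:3,:3]=rot(obs["eef_rot"]).as_matrix();T[:3,3]=obs["position"];T=T@m["mount"]
        return f,m["cx"],m["cy"],T[:3,:3],T[:3,3]
    return f,m["cx"],m["cy"],rot(m["attitude"]).as_matrix(),np.array(m["xyz"])
def cloud(c,d):
    f,cx,cy,M,o=c; v,u=np.indices(d.shape)
    return np.stack([(u-cx)/f*d,(v-cy)/f*d,d],-1)@M.T+o
def onplane(c,uv,z):
    f,cx,cy,M,o=c; uv=np.atleast_2d(uv).astype(float)
    r=np.c_[(uv[:,0]-cx)/f,(uv[:,1]-cy)/f,np.ones(len(uv))]@M.T
    return (o+r*((z-o[2])/r[:,2])[:,None])
def proj(c,P):
    f,cx,cy,M,o=c; p=(np.atleast_2d(P)-o)@M
    return np.c_[p[:,0]/p[:,2]*f+cx,p[:,1]/p[:,2]*f+cy]
E
python3 - <<'E'
from h import *
c=cam("top");p=cv2.imread("pics/top0.png");d=np.load("pics/top0.npy");X=cloud(c,d)
for n,uv in dict(board=(326,157),small=(411,257),hold=(179,248),bench=(250,240)).items():
    print(n,onplane(c,uv,0.0).round(3),X[uv[1],uv[0]].round(3))
hsv=cv2.cvtColor(p,cv2.COLOR_BGR2HSV)
g=cv2.inRange(hsv,(45,80,25),(90,255,255))
for ct in cv2.findContours(cv2.morphologyEx(g,3,np.ones((9,9))),0,2)[0]:
    if cv2.contourArea(ct)<500: continue
    W=onplane(c,ct[:,0],.003)[:,:2]*1000
    print(cv2.minAreaRect(W.astype(np.float32)),cv2.minAreaRect(ct))
for (u0,u1,v0,v1,lo,hi) in [(285,365,105,205,.036,.05),(120,235,185,310,.024,.034),(120,235,185,310,.017,.0235)]:
    m=np.zeros(d.shape,bool);m[v0:v1,u0:u1]=1
    m&=(X[...,2]>lo)&(X[...,2]<hi)&(d>0)
    print(m.sum(),cv2.minAreaRect((X[m][:,:2]*1000).astype(np.float32)),X[m].mean(0))
big=cv2.resize(p[180:315,110:240],None,fx=4,fy=4,interpolation=2);cv2.imwrite("pics/crop.png",big)
E
```

```text
board [[ 0.66  -0.089  0.   ]] [ 0.656 -0.088  0.016]
small [[ 0.468 -0.249  0.   ]] [ 0.468 -0.245  0.015]
hold [[0.481 0.193 0.   ]] [0.481 0.191 0.01 ]
bench [[0.498 0.057 0.   ]] [ 0.498  0.057 -0.   ]
((469.4521789550781, -246.9864501953125), (66.87725067138672, 91.37208557128906), 44.87089157104492) ((410.2500305175781, 256.25), (36.062442779541016, 48.08325958251953), 45.0)
((660.84765625, -86.80966186523438), (97.72917175292969, 148.0938262939453), 77.97883605957031) ((325.147216796875, 156.59182739257812), (50.5124626159668, 75.26475524902344), 11.9761323928833)
((855.6722412109375, 120.50764465332031), (169.01710510253906, 357.0628967285156), 3.3489644527435303) ((220.52133178710938, 60.18871307373047), (81.77293395996094, 180.0961151123047), 86.56636810302734)
156 ((664.3617553710938, -88.40521240234375), (49.68358612060547, 16.90782356262207), 78.36111450195312) [ 0.66380537 -0.08885051  0.04337913]
1508 ((481.41119384765625, 189.70639038085938), (186.43663024902344, 140.64268493652344), 18.635629653930664) [0.41729599 0.16814999 0.02950724]
752 ((482.2925720214844, 190.03445434570312), (188.4513702392578, 139.5981903076172), 18.69658660888672) [0.53409363 0.20773822 0.02130856]
```

```bash
cat >> h.py <<'E'
def tool(yaw,pitch=0,s=1):
    """tool orientation: y along s*board x, z along -board z; pitch>0 raises board +x end"""
    B=R.from_euler("ZY",[np.radians(yaw),-np.radians(pitch)]).as_matrix()
    y=s*B[:,0]; z=-B[:,2]
    return R.from_matrix(np.c_[np.cross(y,z),y,z])
def Bmat(yaw,pitch=0): return R.from_euler("ZY",[np.radians(yaw),-np.radians(pitch)]).as_matrix()
E
python3 - <<'E'
from h import *
for s in(1,-1):
    for P,y,pt in [((.664,-.088,.2),-11.8,0),((.664,-.088,.034),-11.8,0),((.4815,.19,.2),18.6,12),((.4815,.19,.05),18.6,12),((.4815,.19,.05),18.6,0)]:
        print(s,robot.ik(P,quat(tool(y,pt,s))))
E
```

```text
1 [-0.17099362  0.69838063  0.51202792  1.38078055 -0.35189351  1.15297135
  0.17743377]
1 [-0.09689762  0.8589877   0.35876733  1.5332415  -0.3730187   0.81763684
  0.19889854]
1 [-0.65658724  0.33757359  0.29942603  2.00250759 -0.14968333  0.61078593
  0.05510074]
1 [-0.50004359  0.58688691  0.09826809  2.15825294 -0.17693957  0.19298953
  0.07099066]
1 [-0.54807427  0.64340364  0.19701342  1.97250947 -0.22789033  0.54659016
  0.13050943]
-1 [ 0.62224347  0.89426738 -1.15065332  1.35042888  0.80799103  1.39640786
  2.42727724]
-1 [ 0.32429876  0.86585897 -0.41296959  1.51727066  0.42005956  0.84737103
  2.69582812]
-1 [-0.09354777  0.35744678 -0.45408741  1.98662841  0.32149633  0.64706083
  2.72019643]
-1 [-0.20748703  0.60372359 -0.32650014  2.14975687  0.81958559  0.29087769
  2.23033725]
-1 [-0.07949279  0.6889669  -0.52121882  1.95774138  0.55834041  0.64041657
  2.50519614]
```

```bash
python3 - <<'E'
from h import *
robot.move_to((.664,-.088,.16),quat(tool(-11.8)))
robot.pause(.2)
o=robot.get_obs();p,d=robot.read_camera("wrist");cv2.imwrite("pics/w1.png",p);np.save("pics/w1.npy",d)
c=cam("wrist",o);X=cloud(c,d)
print(o["t"],o["position"],o["q"].round(2),proj(c,[.664,-.088,.043]))
m=(X[...,2]>.038)&(X[...,2]<.05)&(d>0)&(np.hypot(X[...,0]-.664,X[...,1]+.088)<.045)
print(m.sum(),cv2.minAreaRect((X[m][:,:2]*1000).astype(np.float32)),X[m].mean(0))
E
```

```text
3.2833 [ 0.66412105 -0.08734033  0.16001361] [-0.16  0.73  0.48  1.43 -0.36  1.07  0.19] [[279.61930218 201.90289866]]
775 ((663.4689331054688, -87.11802673339844), (50.52293395996094, 15.496330261230469), 77.76889038085938) [ 0.66349163 -0.08653871  0.04301323]
```

View pics/w1.png

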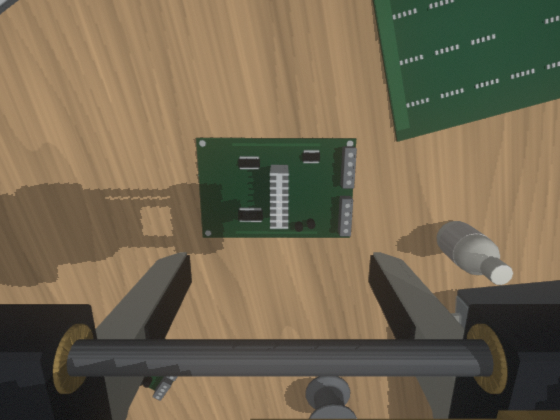

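```bash
cat >> h.py <<'E'
H=np.array([.4818,.190,0]);HY=18.6; ZG=.034
def tcp(xe,ze,th):
    "TCP pose for bare edge at holder (xe,0,ze) mm, pitch th"
    E=H+Bmat(HY)@np.array([xe,0,ze])/1000
    return E+Bmat(HY,th)@np.array([.078,0,ZG]),quat(tool(HY,th))
E
python3 - <<'E'
from h import *
robot.set_gripper(.05,40)
P=np.array([.6635,-.087,.034]);q=quat(tool(-12))
robot.move_to(P+[0,0,.04],q)
print(robot.servo_line(P,max_speed=.08,force_limit=12))
o=robot.get_obs();print(o["position"],o["wrist_force"])
robot.set_gripper(0,40)
o=robot.get_obs();print(o["t"],o["position"],o["grip_width"],o["grip_force"])
robot.servo_line(P+[0,0,.11],max_speed=.12)
pre,qq=tcp(-45,60,11)
robot.move_to(pre,qq);robot.pause(.2)
o=robot.get_obs();print(o["t"],o["position"],pre,o["grip_width"],o["wrist_force"],o["ft_torque"])
for n in("top","scene","wrist"):
    p,d=robot.read_camera(n);cv2.imwrite(f"pics/{n}2.png",p);np.save(f"pics/{n}2.npy",d)
cv2.imwrite("pics/c2.png",np.hstack([cv2.resize(cv2.imread("pics/scene2.png")[120:330,260:500],(400,350)),cv2.resize(cv2.imread("pics/wrist2.png"),(400,350))]))
E
```

```text
False
[ 0.66352882 -0.08712301  0.03379283] [ 0.3482198  -0.33776292  0.51464814]
6.1917 [ 0.66348997 -0.08697342  0.03397011] 0.000756751105397542 0.0
8.7083 [0.50674824 0.1968735  0.10835888] [0.50556948 0.19799931 0.10825843] 0.0004888767348479521 [ 1.02351104 -0.36231454  0.15353393] [-0.14206582  0.21763583  0.00423606]
```

View pics/c2.png

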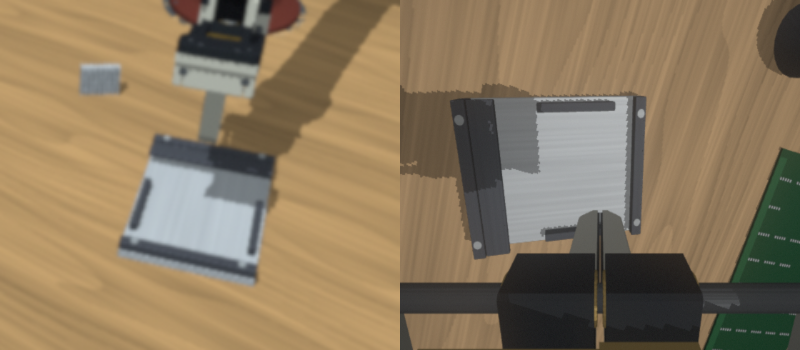

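```bash
python3 - <<'E'
from h import *
p=cv2.imread("pics/top2.png");s=cv2.imread("pics/scene2.png")
cv2.imwrite("pics/c3.png",np.hstack([cv2.resize(p[90:230,240:460],(440,280)),cv2.resize(s[130:280,140:260],(350,280))]))
E
```

```text
(no output)
```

View pics/c3.png

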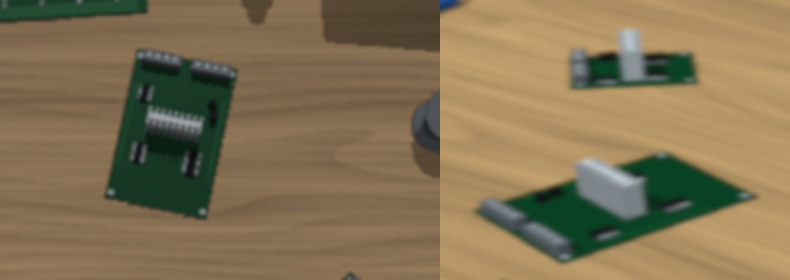

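```bash
python3 - <<'E'
from h import *
o=robot.get_obs();c=cam("wrist",o);M=rot(o["eef_rot"]).as_matrix()
for t in([0,0,.017],[0,0,0],[0,0,-.002],[0,0,-.03]): print(t,proj(c,o["position"]+M@np.array(t)))
d=np.load("pics/wrist2.npy");X=cloud(c,d);L=(X-o["position"])@M
for v in(250,254,258,265,275,290): print(v,[(u,(L[v,u]*1000).round(0),d[v,u].round(3)) for u in(272,288)])
print(o["q"],o["grip_width"],robot.camera_model("wrist")["mount"].round(3).tolist())
# board pose from top2
c=cam("top");d=np.load("pics/top2.npy");X=cloud(c,d)
m=(X[...,2]>.036)&(X[...,2]<.05)&(np.hypot(X[...,0]-.664,X[...,1]+.088)<.06)
print(cv2.minAreaRect((X[m][:,:2]*1000).astype(np.float32)),X[m].mean(0))
E
```

```text
[0, 0, 0.017] [[278.66068739 247.78673367]]
[0, 0, 0] [[278.59102713 260.27346839]]
[0, 0, -0.002] [[278.58206115 261.8806379 ]]
[0, 0, -0.03] [[278.43490154 288.25927878]]
250 [(272, array([-38.,  -6.,  98.]), np.float32(0.299)), (288, array([-39.,   8., 101.]), np.float32(0.303))]
254 [(272, array([ 10.,  -3., -14.]), np.float32(0.178)), (288, array([ 10.,   5., -13.]), np.float32(0.179))]
258 [(272, array([ 10.,  -3., -18.]), np.float32(0.174)), (288, array([ 10.,   5., -17.]), np.float32(0.175))]
265 [(272, array([ 10.,  -3., -26.]), np.float32(0.167)), (288, array([ 10.,   5., -26.]), np.float32(0.167))]
275 [(272, array([ 11.,  -3., -37.]), np.float32(0.156)), (288, array([ 10.,   4., -36.]), np.float32(0.157))]
290 [(272, array([ 10.,  -3., -48.]), np.float32(0.146)), (288, array([ 10.,   4., -48.]), np.float32(0.146))]
[-0.65818899  0.52745535  0.34075927  2.03302626 -0.37986893  0.43976253
  0.27756929] 0.0007723242297081455 [[0.001, -0.953, -0.302, 0.085], [1.0, 0.001, 0.001, 0.0], [-0.0, -0.302, 0.953, -0.177], [0.0, 0.0, 0.0, 1.0]]
((664.057373046875, -88.42356872558594), (49.836212158203125, 16.616931915283203), 78.23439025878906) [ 0.66377837 -0.08847645  0.04326287]
```

```bash
python3 - <<'E'
from h import *
P=np.array([.6637,-.0874,.004]);q=quat(tool(-12))
robot.move_to(P+[0,0,.07],q)
robot.set_gripper(.05,40)
print(robot.servo_line(P,max_speed=.08,force_limit=10))
o=robot.get_obs();print(o["position"],o["wrist_force"])
robot.set_gripper(0,40)
o=robot.get_obs();print(o["t"],o["position"],o["grip_width"],o["grip_force"],o["wrist_force"])
if o["grip_width"]>.01:
    robot.servo_line(o["position"]+[0,0,.09],max_speed=.12);robot.pause(.15)
o=robot.get_obs();print(o["t"],o["position"],o["grip_width"],o["wrist_force"])
p,d=robot.read_camera("wrist");cv2.imwrite("pics/w4.png",p);np.save("pics/w4.npy",d)
c=cam("wrist",o);X=(cloud(c,d)-o["position"])@rot(o["eef_rot"]).as_matrix()*1000
hsv=cv2.cvtColor(p,cv2.COLOR_BGR2HSV)
m=(cv2.inRange(hsv,(45,80,25),(90,255,255))>0)&(abs(X[...,0])<60)&(abs(X[...,1])<90)&(d>0)&(X[...,2]<40)
L=X[m];print(m.sum(),np.percentile(L,[1,50,99],axis=0).round(1),np.linalg.lstsq(np.c_[L[:,:2],np.ones(len(L))],L[:,2],rcond=None)[0])
print(cv2.minAreaRect(L[:,:2].astype(np.float32)))
E
```

```text
False
[ 0.66424326 -0.08760438  0.00458753] [-0.69597936  0.26863093  0.52701835]
12.7167 [ 0.66371517 -0.08737089  0.0040996 ] 0.016116797348257494 39.99996900558472 [-0.43163845 -0.53295391  0.04973472]
13.7667 [ 0.66296196 -0.08713125  0.09285911] 0.015801004016906837 [-0.41545307 -0.54085407 -2.58158257]
23147 [[-25.9 -75.   -1. ]
 [ 19.3 -15.7   0.4]
 [ 49.5  58.6   1.8]] [-7.29507080e-04 -2.54168110e-05  4.17926811e-01]
((1.0888938903808594, -3.1777114868164062), (98.19770050048828, 149.07769775390625), 0.009404988028109074)
```

View pics/w4.png

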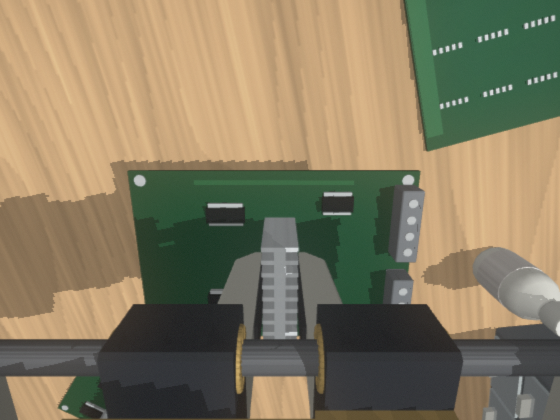

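```bash
sed -i 's/ZG=.034/ZG=.0038/; s/\[.078,0,ZG\]/[.078,-.001,ZG]/' h.py; python3 - <<'E'
from h import *
robot.move_to(*tcp(-42,55,11))
def go(xe,ze,th,v,fl=None):
    P,q=tcp(xe,ze,th); s=robot.servo_line(P,q,max_speed=v,force_limit=fl)
    o=robot.get_obs();print(xe,ze,th,s,round(o["t"],2),((o["position"]-P)*1000).round(1),o["wrist_force"].round(1),round(o["grip_width"],4)); return s
s=go(-42,13.5,11,.1,8)
if not s: s=go(-74.5,13,11,.05,8)
o=robot.get_obs();p,d=robot.read_camera("wrist");cv2.imwrite("pics/w5.png",p)
p2,_=robot.read_camera("scene")
cv2.imwrite("pics/c5.png",np.hstack([cv2.resize(p,(460,345)),cv2.resize(p2[190:300,320:440],(340,345))]))
# holder pose & board edges seen from near
c=cam("wrist",o);X=cloud(c,d);L=(X-H)@Bmat(HY)*1000
m=(d>0)&(abs(L[...,2]-28)<2.5)&(L[...,0]<-50)&(L[...,0]>-90)&(abs(L[...,1])<85)
print(m.sum(),np.percentile(L[m],[1,99],axis=0).round(1))
E
```

```text
-42 13.5 11 False 15.62 [ 0.8 -0.7  0. ] [-0.2  1.  -1.9] 0.0159
-74.5 13 11 False 16.42 [0.5 0.1 0.1] [ 0.2 -0.8 -1.4] 0.0155
9653 [[-84.  -21.4  26.8]
 [-58.7  71.   30.3]]
```

View pics/c5.png

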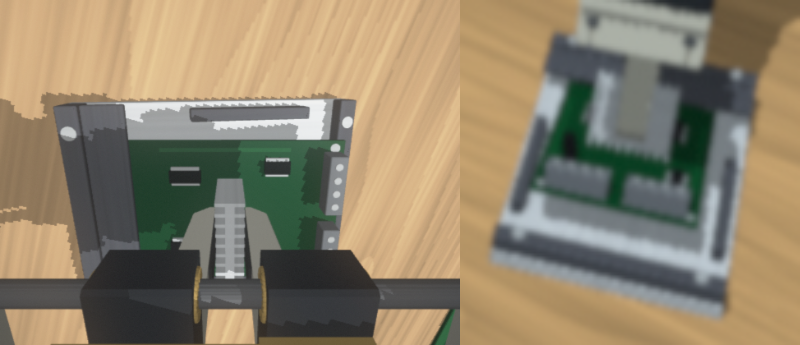

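The bare edge is under the lip (left dark bar), and the terminal end is still raised on the right. Next I swing it down.

```bash
python3 - <<'E'
from h import *
def go(xe,ze,th,v,fl=None):
    P,q=tcp(xe,ze,th); s=robot.servo_line(P,q,max_speed=v,force_limit=fl)
    o=robot.get_obs();print(xe,ze,th,s,round(o["t"],2),((o["position"]-P)*1000).round(1),o["wrist_force"].round(1),round(o["grip_width"],4)); return s
for ze,th in((12,8),(11.5,5),(11,2.5),(10.8,.8),(10.2,0)):
    if go(-74.8,ze,th,.03,12): break
else: go(-74.8,9,0,.01,5)
for n in("top","wrist"):
    o=robot.get_obs();p,d=robot.read_camera(n);cv2.imwrite(f"pics/{n}6.png",p)
    c=cam(n,o);L=(cloud(c,d)-H)@Bmat(HY)*1000
    m=(cv2.inRange(cv2.cvtColor(p,cv2.COLOR_BGR2HSV),(45,80,25),(90,255,255))>0)&(d>0)&(abs(L[...,0])<90)&(abs(L[...,1])<70)
    Q=L[m];print(n,m.sum(),np.percentile(Q,[1,50,99],axis=0).round(1),np.linalg.lstsq(np.c_[Q[:,:2],np.ones(len(Q))],Q[:,2],rcond=None)[0].round(3))
E
```

```text
-74.8 12 8 False 16.83 [ 0.5  0.2 -0.1] [-0.1  0.1 -2.2] 0.0158
-74.8 11.5 5 False 17.13 [ 0.1  0.  -0.1] [ 0.4  0.2 -3.1] 0.0161
-74.8 11 2.5 False 17.42 [-0.1 -0.  -0. ] [-0.7 -0.8 -1.5] 0.0157
-74.8 10.8 0.8 False 17.67 [-0. -0.  0.] [-0.3  0.5 -2.5] 0.0162
-74.8 10.2 0 False 17.92 [-0.1 -0.1  0.1] [ 0.6 -0.3 -2.7] 0.0156
-74.8 9 0 True 18.12 [-0.  -0.   1.2] [-0.8 -0.1  4.1] 0.0157
top 1188 [[-55.8 -49.5  10.4]
 [ -6.5 -31.3  14.1]
 [ 63.7  44.8 123.8]] [ 0.02  -0.03  16.223]
wrist 19582 [[-61.7 -27.1  12.3]
 [ -1.9  15.1  13.7]
 [ 64.5  46.9  15.2]] [0.0000e+00 1.0000e-03 1.3723e+01]
```

```bash
python3 - <<'E'
from h import *
robot.set_gripper(.045)
o=robot.get_obs();P=o["position"]
print(o["t"],o["grip_width"],robot.servo_line(P+[0,0,.05],max_speed=.06,force_limit=8))
robot.servo_line(P+[0,0,.15],max_speed=.15);robot.pause(.3)
o=robot.get_obs();p,d=robot.read_camera("wrist");print(o["t"],o["position"])
p2,_=robot.read_camera("scene")
cv2.imwrite("pics/c7.png",np.hstack([cv2.resize(p,(460,345)),cv2.resize(p2[190:300,320:440],(340,345))]))
c=cam("wrist",o);L=(cloud(c,d)-H)@Bmat(HY)*1000
m=(cv2.inRange(cv2.cvtColor(p,cv2.COLOR_BGR2HSV),(45,80,25),(90,255,255))>0)&(d>0)&(abs(L[...,0])<90)&(abs(L[...,1])<70)
Q=L[m];print(np.percentile(Q,[1,50,99],axis=0).round(1),np.linalg.lstsq(np.c_[Q[:,:2],np.ones(len(Q))],Q[:,2],rcond=None)[0].round(3))
m=(L[...,2]>46)&(L[...,2]<60)&(d>0)&(abs(L[...,0])<40)&(abs(L[...,1])<40);print(cv2.minAreaRect(L[m][:,:2].astype(np.float32)),L[m].mean(0))
E
```

```text
18.9083 0.04514231791749715 False
21.0083 [0.48348371 0.18955889 0.16230207]
[[-59.1 -49.1  12. ]
 [ -0.2   1.8  13.7]
 [ 62.6  47.8  15.5]] [2.3000e-02 1.4000e-02 1.4221e+01]
((3.43513822555542, -0.8849449157714844), (15.799777030944824, 50.3192138671875), 0.17123910784721375) [ 3.41977813 -0.13206114 52.44297601]
```

View pics/c7.png

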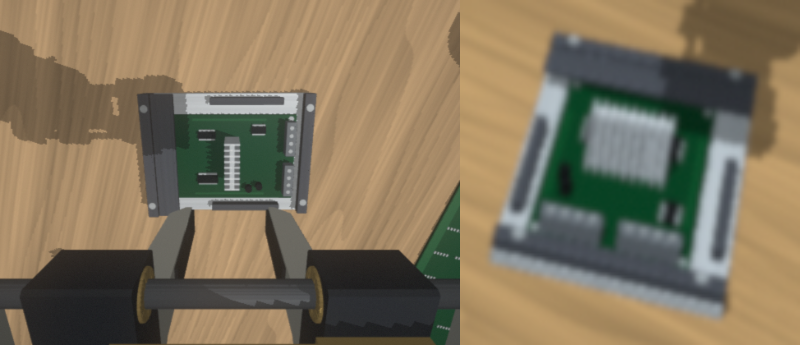

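The board lies flat in the pocket with its bare edge under the lip. The heat sink is at holder x +3.4 mm and y about -1 mm, with its top at z 52.4 mm, so the board is seated and the gripper is clear.

```bash
python3 -c "
from plant import robot
print(robot.finish_job())"
```

```text
the job is handed in; nothing more can be done
None
```

The larger board is in the holder, flat and component side up, with its bare edge about 17 mm under the lip; it was released and handed in at about 21 s, and the first grasp closed on air because the fingertips sit about 30 mm shorter than stated.

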